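# Step an overrun plug turntable back under its seed spout

## Robot

A 6-joint arm with a two-finger parallel gripper is mounted at the origin on the work surface. World frame = base frame: x ahead of the robot, y to its left, z up, the work surface at z = 0. Lengths are in m, angles in rad, forces in N, time in s.
With the tool pointing down it reaches from about 0.3 to 0.875 m from the base axis. Payload 6.4 kg.
Tool frame: the origin (TCP) lies on the centre line of the jaws, within the pads' length; the fingertips stand 17 mm ahead of it and the grasp point (between the pads) lies 2 mm behind it; y points along the fingers, z is the direction in which the jaws open and shut, and the axes are right-handed (so a half turn about y gives the same grasp; the last joint's range is limited). The gripper opens to 85 mm and grips with 20 to 120 N. Pads are 22 mm wide; open, the fingers measure 114 mm over their backs; the gripper's body (76 mm by 85 mm) begins 54 mm behind the grasp point. The pads swing forward as they close: fully open they stand 13 mm farther back than shut.
Start: joints at [1.08, 0.181, 1.607, -0, 1.354, -0.206], TCP at [0.162, 0.552, 0.248] pointing down, gripper open.
Joint ranges: [-2.99, 2.99], [-0.89, 2.07], [0.3, 2.58], [-1.14, 4.28], [0, 2.63], [-3.12, 3.12]. Speed limits (rad/s): [2.57, 2.57, 3.01, 3.14, 3.14, 3.14].

## Interface

Orientations are given as a 3x3 rotation matrix whose columns are the frame's x, y, z axes.
In Python, from cell import * gives the robot as it stands.
- The arm moves only by the tool arm_command, never from a script. Its arguments are lists of equal length, an entry for each row: "translation": the shift along the world's x, y, z in cm, a list of three; "angular": the turn, a rotation vector about the world's x, y, z in degrees, a list of three; "fingers": the opening, from 0 (shut) to 1 (fully open). In form: {"translation": [[tx, ty, tz], ...], "angular": [[rx, ry, rz], ...], "fingers": [fingers, ...]}. A call has 1 to 20 rows; each row is the pose to reach, as a shift and turn from the pose commanded when the call began; what a row does not reach only later rows make up. A row lasts 1/12 s, in which the tool goes at most 41.7 mm and 7.16 degrees, less where a joint would pass 70% of its speed; a pose out of reach is approached as far as the arm can. A call with a gripper value outside its range is refused whole. The fingers move at their own pace and stop on an object; the grip force is fixed at half the most. Time passes only in rows, so rows that repeat a pose let the fingers close. It gives the time, the measured TCP pose, the force and the opening at its end, in the units of the state.
- sense(): the state, without advancing time (a new reading comes with each control period).
- capture(name): name is "scene" or "top" or "wrist"; returns the picture (400x640x3 uint8, red, green, blue); there is no depth.
- camera_model(name): a dict with "fx", "fy", "cx", "cy" (pixels), "rvec" (rotation vector, rad) and "tvec" (3), from world to camera coordinates, as OpenCV has them. Camera axes: x right, y down, z forward; pixel columns grow to the right and rows downward; lengths in m; the calibration is good to about 2 mm. The wrist camera is an equidistant fisheye: a pixel r from the principal point sees the ray r / f radians off the axis. A picture is of the moment at which its call begins: read the wrist's pose just before it. camera_model takes no time and is no camera call; for the wrist camera it gives the pose at the moment of the call.
- close_job(): hands the job in, once; it reports no verdict.
The state is a dict: "t": time; "joint_positions": joint angles; "qd": joint speeds; "effort": joint torques, N m; "ee_pos": TCP position; "eef_rot": TCP orientation; "wrist_force": force on the tool from outside, world axes, zero at the start; "moment": the same for the moment, N m; "grip_width": finger opening in m.
Only numpy, scipy, OpenCV 4.12 (cv2) and the standard library are available. Lean on these libraries where they do the work, as an engineer would, in place of code of your own. Each camera call takes 0.05 s, during which the arm holds its last target. There are 200 camera calls.

## Task

The plug turntable with the yellow knob has been clicked on too far. Throw its yellow-balled pawl lever fully over so that the pawl is clear of the ratchet teeth, then turn the yellow knob back anticlockwise until the red cup is lined up with the seed spout again; let go and leave the pawl thrown back. Leave the turntable with the blue knob and its pawl alone.

Things in the scene. Friction and masses are not known exactly. Their poses are not given: they have to be found in the camera images.
- yellow_feeder: Plug turntable with yellow knob, bolted down: base plate 250 x 260 x 18 mm; white dial of radius 108 mm, top at 40 mm; 11 black cups and one red 68 mm from its axis; 18 steel ratchet teeth round its edge, to 50 mm. Origin on the vertical dial axis at bench height, z up; -x points from the axis to the steel seed spout (radius 80 mm outward, 56 to 98 mm high; yellow hopper behind it to 122 mm).
- yellow_knob (a point): Centre of the knob, on the dial axis 66 mm above the bench: a yellow bar 56 mm long, 16 mm thick, from 50 to 82 mm above the bench. Its length (x axis of this point) lies on the line from the axis to the red cup, which is on its -x side. Free space of 35 mm beside and beyond the bar at that height.
- yellow_ball (a point): Centre of the yellow ball (22 mm diameter) on the pawl lever. The lever is a 8 mm steel rod, 58 mm from pivot to ball. Pivot at x 45, y -123, z 55 mm in the feeder's frame, between steel cheeks 74 mm high. Ball at pawl angle q: x = 45 + 58 sin(q - 0.44), y = -123, z = 55 + 58 cos(q - 0.44) mm, so it swings from leaning to -x over to +x.
- yellow_pawl (a joint): Angle of the yellow pawl (rad). 0 to 0.2 = nose down between or on the teeth, ball leaning to the feeder's -x; grows as the ball is pushed to the feeder's +x; 1.15 = fully thrown over, nose lifted clear. Its weight keeps it at whichever end it is left; it tips over between 0.5 and 0.8 and takes under 1 N to push.
- yellow_dial (a joint): Angle of the yellow dial with its knob (rad). 0 = red cup in line with the spout; grows clockwise seen from above (forward). Starts 0.5 to 1.4. Pawl down: clicks forward (20 degrees a tooth) but is blocked going back. Pawl up: turns both ways against a friction of 0.06 N m and stays where left.
- blue_cup (a point): Bystander: top centre of the red cup on the other turntable, which is the same machine with a blue knob, hopper and ball (68 mm from its dial axis, 43 mm above the bench). Leave that dial alone.
- blue_pawl (a joint): Bystander: angle of the blue machine's pawl (rad), 0 to 0.2 = nose down on the teeth. Leave it down.

How it is judged:
By the outcome, as a careful person would: the job done as asked, in the order asked, and still so for the second after the job is handed in, with the robot touching nothing.
It also fails if it takes over 43 s, if anything falls off the work surface, if the arm or the gripper's body presses on something with over 40 N, if the wrist force passes 120 N, or if a joint passes its speed limit or range.

## Working session

There is one attempt and no reset: what is moved stays moved. The work goes in short steps, Python scripts to look and compute and a tool call to move; the robot and the scene stay as the last step left them, time stands still between calls to the robot, and variables do not carry over. Pictures are saved under pics/ and viewed, about 8 in all and at most 12, crops included, and the job is handed in when it is done.

Besides the shell and the picture viewer there is one more tool, called after "Emit:" as name(argument=value, ...) on one line, values as JSON. arm_command: Moves the arm, as the interface text tells. Its arguments: {"type":"object","properties":{"translation":{"type":"array"},"angular":{"type":"array"},"fingers":{"type":"array"}},"required":["translation","angular","fingers"]}

```bash
mkdir -p pics; ls
python3 - <<'E'
from cell import *
import cv2
for n in("scene","top"):
    cv2.imwrite(f"pics/{n}0.png",cv2.cvtColor(capture(n),cv2.COLOR_RGB2BGR)); print(n,camera_model(n))
s=sense();print(s)
E
```

```text
pics
scene {'fx': 365.89975700787284, 'fy': 365.89975700787284, 'cx': 320.21226226625333, 'cy': 200.96721854808615, 'rvec': array([ 1.45982384,  2.34005777, -0.69719337]), 'tvec': array([ 0.26081775, -0.2827793 ,  1.06564876])}
top {'fx': 440.92401538221645, 'fy': 440.92401538221645, 'cx': 321.34537541418644, 'cy': 196.8709190396057, 'rvec': array([ 2.22058721, -2.16317051,  0.03637431]), 'tvec': array([-0.05435339,  0.49027813,  1.02691298])}
{'t': 0.1, 'joint_positions': array([ 1.07969776e+00,  1.81465082e-01,  1.60791334e+00,  1.11497585e-05,
        1.35378728e+00, -2.06321024e-01]), 'qd': array([-5.21032697e-04, -8.09645309e-05, -3.07714585e-03, -1.89872735e-04,
       -1.78453391e-04,  5.35528777e-04]), 'effort': array([ 1.44899286e-04, -4.45872831e+01, -3.52241635e+01, -2.33307792e-04,
        4.06094347e-03, -1.76084427e-05]), 'ee_pos': array([0.16130887, 0.55142225, 0.24747257]), 'eef_rot': array([[ 9.59723372e-01, -7.51445951e-04,  2.80945696e-01],
       [-2.80946503e-01, -1.38200877e-03,  9.59722435e-01],
       [-3.32910122e-04, -9.99998763e-01, -1.53746223e-03]]), 'wrist_force': array([-0.59551047, -0.84702303,  0.80640076]), 'moment': array([-0.04182868, -0.03953858, -0.05379096]), 'grip_width': 0.0851386128218641}
```

View pics/scene0.png

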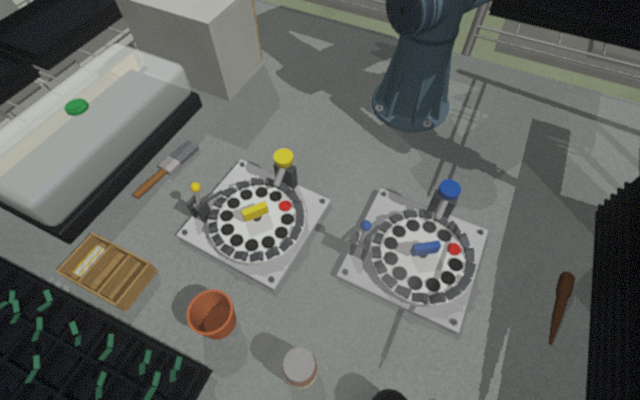

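View pics/top0.png

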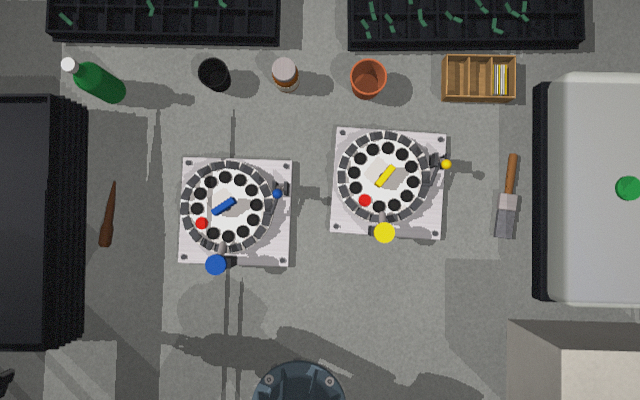

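The top view shows the yellow machine at about (384,178), with its red cup at (365,200), ball at (446,164) and hopper at (384,232). The blue machine is at (225,207). The scene view matches, with the yellow knob at (255,211) and ball at (195,187).

```bash
cat > h.py <<'E'
import numpy as np, cv2
def ray(cm,uv):
    R=cv2.Rodrigues(cm["rvec"])[0]; d=np.array([(uv[0]-cm["cx"])/cm["fx"],(uv[1]-cm["cy"])/cm["fy"],1])
    return -R.T@cm["tvec"], R.T@d
def plane(cm,uv,z):
    o,d=ray(cm,uv); return o+d*(z-o[2])/d[2]
def cross(a,b):
    (o1,d1),(o2,d2)=a,b; d1=d1/np.linalg.norm(d1); d2=d2/np.linalg.norm(d2)
    t=np.linalg.lstsq(np.c_[d1,-d2],o2-o1,rcond=None)[0]; p,q=o1+t[0]*d1,o2+t[1]*d2
    return (p+q)/2,np.linalg.norm(p-q)
def blobs(im,col,amin=15):
    h=cv2.cvtColor(im,cv2.COLOR_RGB2HSV)
    m={"y":cv2.inRange(h,(22,140,90),(36,255,255)),"r":cv2.inRange(h,(0,190,110),(5,255,255))|cv2.inRange(h,(175,190,110),(180,255,255))}[col]
    cs=cv2.findContours(m,cv2.RETR_EXTERNAL,cv2.CHAIN_APPROX_NONE)[0]
    return [(c,cv2.contourArea(c),np.array(cv2.minAreaRect(c)[0])) for c in cs if cv2.contourArea(c)>amin]
E
python3 - <<'E'
from h import *; from cell import camera_model
np.set_printoptions(precision=4,suppress=True)
im={n:cv2.cvtColor(cv2.imread(f"pics/{n}0.png"),cv2.COLOR_BGR2RGB) for n in("top","scene")}
cm={n:camera_model(n) for n in im}
for n in im:
    for c in "yr":
        for k,a,p in blobs(im[n],c): print(n,c,a,p,cv2.minAreaRect(k)[1:], [plane(cm[n],p,z)[:2] for z in (.043,.082,.105,.122)])
# plate corners: screws in top picture, plane z=.018
for n in im:
    h=cv2.cvtColor(im[n],cv2.COLOR_RGB2GRAY)
    roi=(325,120,125,125) if n=="top" else (170,150,170,145)
    x,y,w,hh=roi; m=(h[y:y+hh,x:x+w]<125).astype(np.uint8)
    cs=cv2.findContours(m,cv2.RETR_LIST,cv2.CHAIN_APPROX_NONE)[0]
    for c in cs:
        if 4<cv2.contourArea(c)<40:
            p=c.reshape(-1,2).mean(0)+[x,y]; print(n,"dark",p,cv2.contourArea(c),plane(cm[n],p,.018)[:2])
E
```

```text
top y 313.0 [384.2501 232.25  ] ((20.50609588623047, 19.798988342285156), 45.0) [array([ 0.4134, -0.1867]), array([ 0.4146, -0.1816]), array([ 0.4153, -0.1786]), array([ 0.4159, -0.1764])]
top y 154.5 [384.459  175.5492] ((7.298102855682373, 25.607376098632812), 39.80556869506836) [array([ 0.5425, -0.1846]), array([ 0.5387, -0.1796]), array([ 0.5364, -0.1766]), array([ 0.5348, -0.1745])]
top y 70.5 [446.  163.5] ((9.0, 10.0), 90.0) [array([ 0.5736, -0.3242]), array([ 0.5686, -0.3138]), array([ 0.5656, -0.3076]), array([ 0.5634, -0.303 ])]
top y 29.0 [505.5  79.5] ((29.0, 1.0), 90.0) [array([ 0.7709, -0.4578]), array([ 0.7582, -0.4422]), array([ 0.7507, -0.4329]), array([ 0.7452, -0.4261])]
top y 29.5 [498.4994  79.5167] ((1.9655752182006836, 31.04942512512207), 1.9091525077819824) [array([ 0.7705, -0.4418]), array([ 0.7578, -0.4268]), array([ 0.7504, -0.4179]), array([ 0.7448, -0.4114])]
top r 86.0 [201.5 223. ] ((10.0, 11.0), 90.0) [array([0.4233, 0.23  ]), array([0.4241, 0.2189]), array([0.4246, 0.2124]), array([0.4249, 0.2075])]
top r 86.0 [364. 200.] ((10.0, 10.0), 90.0) [array([
[... 1388 characters left out ...]
.5385] 7.0 [ 0.6593 -0.1327]
top dark [342.2581 125.5484] 5.5 [ 0.6605 -0.0864]
top dark [375.7857 126.619 ] 9.0 [ 0.6598 -0.1652]
scene dark [270.8    279.1333] 16.5 [ 0.6453 -0.0874]
scene dark [293.2857 267.7143] 5.5 [ 0.6026 -0.0575]
scene dark [304.2857 255.7143] 5.5 [ 0.5681 -0.0494]
scene dark [217.4211 250.6842] 7.5 [ 0.6403 -0.2243]
scene dark [184. 232.] 14.0 [ 0.6351 -0.3181]
scene dark [257.   218.25] 16.0 [ 0.5329 -0.1898]
scene dark [328.2857 209.2857] 5.5 [ 0.4397 -0.0535]
scene dark [321.9 200.5] 9.0 [ 0.4243 -0.0775]
scene dark [197.2667 198.7333] 15.5 [ 0.5492 -0.3454]
scene dark [241.6667 163.8889] 5.5 [ 0.4139 -0.3082]
scene dark [254.2593 163.9259] 24.5 [ 0.4001 -0.2795]
```

Run:
```python
import cv2
a=cv2.imread("pics/top0.png")[115:255,315:475]; cv2.imwrite("pics/c1.png",cv2.resize(a,None,fx=4.2,fy=4.2,interpolation=cv2.INTER_CUBIC))
```

```text
(no output)
```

View pics/c1.png

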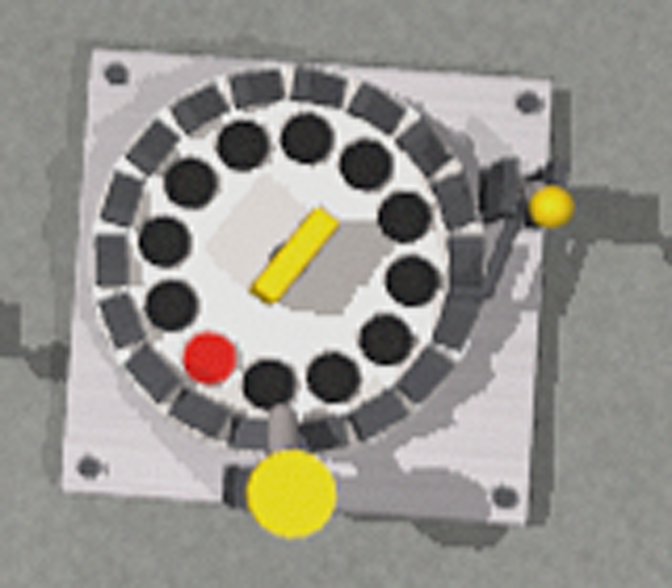

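```bash
cat >> h.py <<'E'
def dial(im,cm,guess,ex,z=.041):
    """cups: fit circle to black+red cup centres on top picture -> axis, red angle (clockwise from ex=-x feeder dir)"""
    g=cv2.cvtColor(im,cv2.COLOR_RGB2GRAY); m=(g<60).astype(np.uint8)
    P=[]
    for c in cv2.findContours(m,cv2.RETR_LIST,cv2.CHAIN_APPROX_NONE)[0]:
        if 50<cv2.contourArea(c)<140:
            p=plane(cm,c.reshape(-1,2).mean(0),z)[:2]
            if .055<np.linalg.norm(p-guess)<.082: P.append(p)
    r=[plane(cm,p,z)[:2] for _,_,p in blobs(im,"r")]; r=min(r,key=lambda p:np.linalg.norm(p-guess))
    P=np.array(P+[r]); s=np.linalg.lstsq(np.c_[2*P,np.ones(len(P))],(P**2).sum(1),rcond=None)[0]
    c=s[:2]; v=r-c; a=np.arctan2(ex[0]*-v[1]+ex[1]*v[0],ex@v)
    # refine with all cups (12 x 30deg)
    ang=np.array([np.arctan2(ex[0]*-(p-c)[1]+ex[1]*(p-c)[0],ex@(p-c)) for p in P]); d=(ang-a+np.pi/12)%(np.pi/6)-np.pi/12
    return c,np.sqrt(s[2]+c@c),len(P),r,a,a+np.median(d)
E
python3 - <<'E'
from h import *; from cell import *
np.set_printoptions(precision=4,suppress=True)
im=cv2.cvtColor(cv2.imread("pics/top0.png"),cv2.COLOR_BGR2RGB);cm=camera_model("top")
yaw=np.radians(-2.5);ex=-np.array([np.cos(yaw),np.sin(yaw)])
print(dial(im,cm,np.array([.539,-.181]),ex))
sc=camera_model("scene")
print("ball",cross(ray(cm,(446-.0,163.5)),ray(sc,(195,187))),"hopper",cross(ray(cm,(384.25,232.25)),ray(sc,(283,158))))
E
```

```text
(array([ 0.5395, -0.1814]), np.float64(0.06799315566221742), 12, array([ 0.4855, -0.1394]), np.float64(0.6177435418392916), np.float64(0.6156628898559036))
ball (array([ 0.5651, -0.3064,  0.1108]), np.float64(0.0007206102986011475)) hopper (array([ 0.4156, -0.1778,  0.1116]), np.float64(8.89423786261769e-05))
```

Axis (0.5395, -0.1814), cup radius 68.0 mm from 12 cups, and ball height 0.111 m all agree with the given sizes. The dial stands at 0.616 rad and the machine's yaw is -2.5°. I'll move to the -x side of the ball with the fingers shut.

Emit:
arm_command(translation=[[2,-5,0],[4,-10,0],[6,-14,0],[8,-18,0],[9,-22,0],[11,-26,0],[12.5,-30,0],[14,-34,0],[16,-38,0],[17.5,-42,0],[19,-46,0],[21,-50,0],[22.5,-54,0],[24,-58,0],[26,-62,0],[27.5,-66,0],[29,-70,0],[31,-74,0],[32.5,-78,0],[34,-82,0]], angular=[[0,0,1],[0,0,2],[0,0,3],[0,0,4],[0,0,5],[0,0,6],[0,0,7],[0,0,8],[0,0,9],[0,0,10],[0,0,11],[0,0,12],[0,0,13],[0,0,13.8],[0,0,13.8],[0,0,13.8],[0,0,13.8],[0,0,13.8],[0,0,13.8],[0,0,13.8]], fingers=[0,0,0,0,0,0,0,0,0,0,0,0,0,0,0,0,0,0,0,0])

```text
t: 1.77
ee_pos: [0.4816, -0.2194, 0.2478]
eef_rot: [[0.999, -0.0, 0.044], [-0.044, 0.001, 0.999], [-0.0, -1.0, 0.0]]
wrist_force: [1.0, 0.8, 0.6]
grip_width: -0.0002
```

Emit:
arm_command(translation=[[0,0,0],[0,0,0],[0,0,0]], angular=[[0,0,0],[0,0,0],[0,0,0]], fingers=[0,0,0])

```text
t: 2.02
ee_pos: [0.4809, -0.217, 0.2474]
eef_rot: [[0.999, -0.002, 0.045], [-0.045, 0.002, 0.999], [-0.002, -1.0, 0.001]]
wrist_force: [1.0, 0.3, 0.0]
grip_width: 0.0002
```

Emit:
arm_command(translation=[[1.5,-3.5,0],[2.8,-6.5,0],[3.8,-8.7,0],[3.8,-8.7,-3],[3.8,-8.7,-6],[3.8,-8.7,-9],[3.8,-8.7,-11.5],[3.8,-8.7,-13],[3.8,-8.7,-14],[3.8,-8.7,-14],[3.8,-8.7,-14]], angular=[[0,0,0],[0,0,0],[0,0,0],[0,0,0],[0,0,0],[0,0,0],[0,0,0],[0,0,0],[0,0,0],[0,0,0],[0,0,0]], fingers=[0,0,0,0,0,0,0,0,0,0,0])

```text
t: 2.93
ee_pos: [0.5197, -0.3035, 0.1089]
eef_rot: [[0.999, 0.0, 0.043], [-0.043, -0.0, 0.999], [0.0, -1.0, -0.0]]
wrist_force: [0.1, -1.3, 0.6]
grip_width: 0.0002
```

Run:
```python
from cell import *
import cv2
s=sense();print(s["ee_pos"])
cv2.imwrite("pics/s1.png",cv2.resize(cv2.cvtColor(capture("scene"),cv2.COLOR_RGB2BGR)[100:300,100:400],None,fx=2.6,fy=2.6))
```

```text
[ 0.51965709 -0.30349436  0.1088657 ]
```

View pics/s1.png

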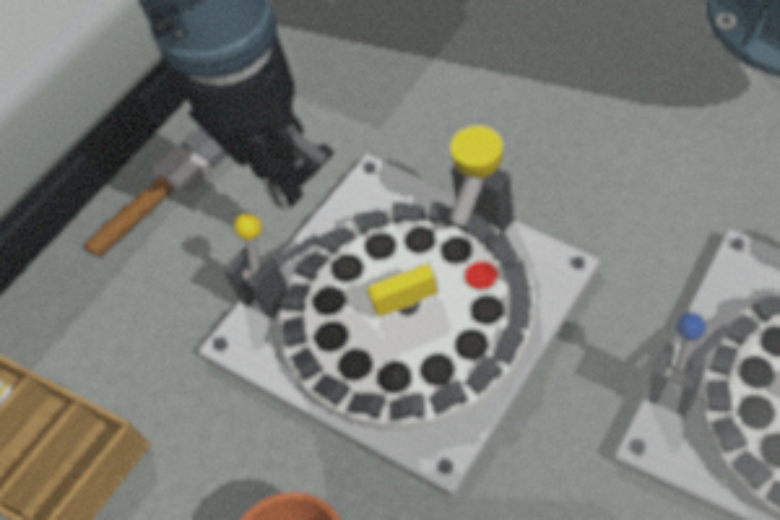

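The shut fingertips at (290,200) are clear on the -x side of the ball at (248,226). Now I'll push along feeder +x.

Emit:
arm_command(translation=[[0.8,0,0],[1.6,-0.1,0],[2.3,-0.1,0],[3,-0.1,0],[3.6,-0.2,0],[4.2,-0.2,0],[4.8,-0.2,-0.2],[5.4,-0.2,-0.3],[6,-0.3,-0.4],[6.6,-0.3,-0.5],[7.0,-0.3,-0.6],[7.3,-0.3,-0.6],[7.3,-0.3,-0.6],[7.3,-0.3,-0.6]], angular=[[0,0,0],[0,0,0],[0,0,0],[0,0,0],[0,0,0],[0,0,0],[0,0,0],[0,0,0],[0,0,0],[0,0,0],[0,0,0],[0,0,0],[0,0,0],[0,0,0]], fingers=[0,0,0,0,0,0,0,0,0,0,0,0,0,0])

```text
t: 4.15
ee_pos: [0.5924, -0.3072, 0.1022]
eef_rot: [[0.999, -0.0, 0.044], [-0.044, 0.0, 0.999], [-0.0, -1.0, 0.0]]
wrist_force: [-0.1, -0.3, -0.2]
grip_width: -0.0001
```

Emit:
arm_command(translation=[[-1.5,0,0],[-3,0,1],[-3.5,1,4],[-3.5,2,8],[-3.5,4,11],[-3.5,4,11]], angular=[[0,0,0],[0,0,0],[0,0,0],[0,0,0],[0,0,0],[0,0,0]], fingers=[0,0,0,0,0,0])

```text
t: 4.65
ee_pos: [0.5605, -0.2669, 0.2206]
eef_rot: [[0.999, 0.01, 0.043], [-0.043, -0.006, 0.999], [0.011, -1.0, -0.005]]
wrist_force: [1.1, -0.6, 1.8]
grip_width: 0.0002
```

Run:
```python
from cell import *; from h import *
np.set_printoptions(precision=4,suppress=True)
s=sense();print(s["t"],s["ee_pos"])
S,T=capture("scene"),capture("top"); cs,ct=camera_model("scene"),camera_model("top")
for n,i,c in(("s",S,cs),("t",T,ct)):
    for k,a,p in blobs(i,"y"): print(n,a,p,plane(c,p,.099))
cv2.imwrite("pics/s2.png",cv2.resize(cv2.cvtColor(S,cv2.COLOR_RGB2BGR)[100:300,100:400],None,fx=2.6,fy=2.6))
```

```text
4.65 [ 0.5605 -0.2669  0.2206]
s 27.5 [ 83.6685 258.2017] [ 0.7886 -0.4051  0.099 ]
s 65.5 [180.5 208.5] [ 0.6176 -0.3088  0.099 ]
s 246.5 [254.8288 211.3767] [ 0.556  -0.1666  0.099 ]
s 262.0 [283. 158.] [ 0.4069 -0.184   0.099 ]
t 29.0 [375.8524 228.877 ] [ 0.4219 -0.1613  0.099 ]
t 154.5 [384.459  175.5492] [ 0.537  -0.1774  0.099 ]
```

View pics/s2.png

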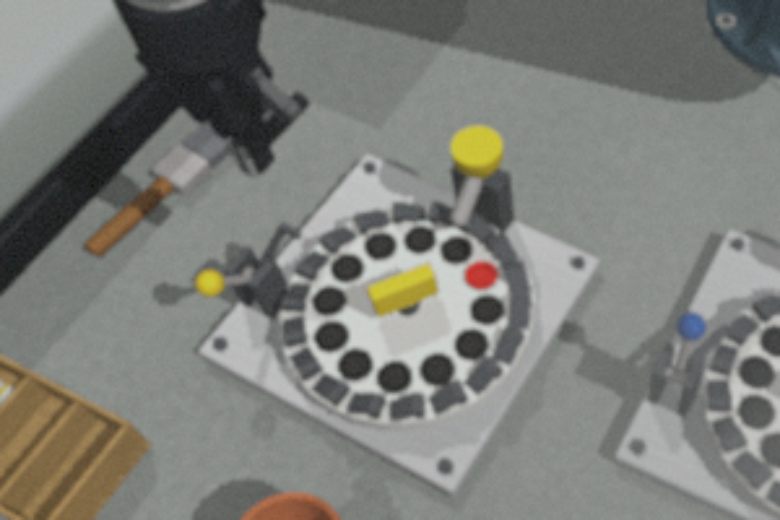

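The ball is now at (0.6176, -0.3088), against (0.617, -0.308) expected for full throw, and the pawl is lifted clear. Next, above the knob.

Emit:
arm_command(translation=[[-0.3,1.5,0],[-0.7,3,0],[-1,5,0],[-1.4,7,0],[-1.8,8.5,0],[-1.8,8.5,0],[-1.8,8.5,0],[-1.8,8.5,0]], angular=[[0,0,-6],[0,0,-12],[0,0,-18],[0,0,-24],[0,0,-30],[0,0,-35.3],[0,0,-35.3],[0,0,-35.3]], fingers=[0.55,0.55,0.55,0.55,0.55,0.55,0.55,0.55])

```text
t: 5.42
ee_pos: [0.5389, -0.1824, 0.211]
eef_rot: [[0.792, -0.002, 0.611], [-0.611, 0.001, 0.792], [-0.002, -1.0, -0.0]]
wrist_force: [0.7, -0.3, 0.3]
grip_width: 0.0471
```

Run:
```python
from cell import *; import numpy as np
s=sense();R=s["eef_rot"];print(s["ee_pos"].round(4),np.degrees(np.arctan2(R[1,0],R[0,0])),s["grip_width"],s["joint_positions"].round(2),R.round(3))
```

```text
[ 0.5389 -0.1824  0.211 ] -37.66783582962448 0.047063322727638045 [-0.53  0.2   1.66 -0.    1.28 -1.45] [[ 0.792 -0.002  0.611]
 [-0.611  0.001  0.792]
 [-0.002 -1.    -0.   ]]
```

Emit:
arm_command(translation=[[0.1,0.1,-3],[0.1,0.1,-6],[0.1,0.1,-9],[0.1,0.1,-11],[0.1,0.1,-12.5],[0.1,0.1,-13.4],[0.1,0.1,-13.6],[0.1,0.1,-13.6],[0.1,0.1,-13.6],[0.1,0.1,-13.6],[0.1,0.1,-13.6],[0.1,0.1,-13.6],[0.1,0.1,-13.6],[0.1,0.1,-13.6]], angular=[[0,0,0],[0,0,0],[0,0,0],[0,0,0],[0,0,0],[0,0,0],[0,0,0],[0,0,0],[0,0,0],[0,0,0],[0,0,0],[0,0,0],[0,0,0],[0,0,0]], fingers=[0.55,0.55,0.55,0.55,0.55,0.55,0.55,0.55,0.15,0.15,0.15,0.15,0.15,0.15])

```text
t: 6.58
ee_pos: [0.5416, -0.1815, 0.0778]
eef_rot: [[0.79, 0.003, 0.613], [-0.613, -0.001, 0.79], [0.003, -1.0, 0.001]]
wrist_force: [0.3, 3.6, 6.4]
grip_width: 0.0142
```

Emit:
arm_command(translation=[[0,0,0],[0,0,0],[0,0,0],[0,0,0]], angular=[[0,0,0],[0,0,0],[0,0,0],[0,0,0]], fingers=[0,0,0,0])

```text
t: 6.92
ee_pos: [0.5417, -0.1814, 0.0778]
eef_rot: [[0.79, 0.003, 0.613], [-0.613, -0.001, 0.79], [0.003, -1.0, 0.001]]
wrist_force: [0.9, 3.2, 5.5]
grip_width: 0.015
```

Run:
```python
from cell import *; from h import *
s=sense();print(s["t"],s["ee_pos"],s["wrist_force"],s["moment"],s["grip_width"])
S=capture("scene")
cv2.imwrite("pics/s3.png",cv2.resize(cv2.cvtColor(S,cv2.COLOR_RGB2BGR)[100:300,100:400],None,fx=2.6,fy=2.6))
```

```text
6.9167 [ 0.5416581  -0.18142211  0.07784222] [0.85458693 3.16004364 5.47626229] [ 0.40591411 -0.11209803  0.00944086] 0.0149897748777415
```

View pics/s3.png

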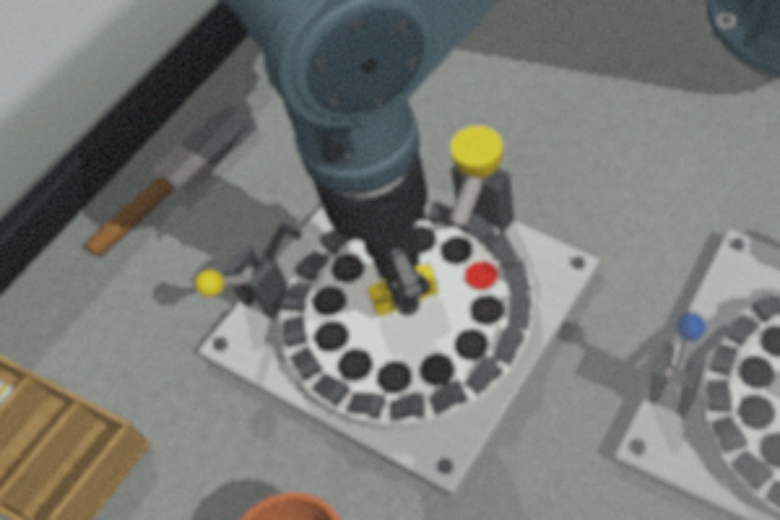

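The knob is gripped mid-bar, the pawl is still thrown and the red cup has not moved. Turning +35.3°.

Emit:
arm_command(translation=[[0,0,0],[0,0,0],[0,0,0],[0,0,0],[0,0.1,0],[0,0.1,0],[0,0.1,0],[0,0.1,0],[0,0.1,0],[0,0.1,0],[0,0.1,0],[0,0.1,0],[0,0.1,0],[0,0.1,0],[0,0.1,0],[0,0.1,0]], angular=[[0,0,2],[0,0,5],[0,0,8],[0,0,11],[0,0,14],[0,0,17],[0,0,20],[0,0,23],[0,0,26],[0,0,29],[0,0,32],[0,0,34],[0,0,35.3],[0,0,35.3],[0,0,35.3],[0,0,35.3]], fingers=[0,0,0,0,0,0,0,0,0,0,0,0,0,0,0,0])

```text
t: 8.3
ee_pos: [0.5418, -0.181, 0.0778]
eef_rot: [[0.999, 0.003, 0.044], [-0.044, -0.002, 0.999], [0.003, -1.0, -0.002]]
wrist_force: [1.0, -0.5, 5.0]
grip_width: 0.0151
```

Run:
```python
from cell import *; from h import *
s=sense();R=s["eef_rot"];print(s["t"],s["ee_pos"],np.degrees(np.arctan2(R[1,0],R[0,0])),s["wrist_force"],s["moment"],s["grip_width"])
S=capture("scene");c=camera_model("scene")
ax=np.array([.5395,-.1814])
for k,a,p in blobs(S,"r"):
    q=plane(c,p,.043)[:2]; v=q-ax; print(q,np.linalg.norm(v),np.degrees(np.arctan2(v[1],v[0])),a)
```

```text
8.3 [ 0.54178724 -0.1809982   0.07783447] -2.5067543749309737 [ 1.00468673 -0.49993979  5.04306636] [ 0.13193635 -0.25001139  0.05450399] 0.015072446027436164
```

Emit:
arm_command(translation=[[0,0,0],[0,0,0],[0,0,0],[0,0,0],[0,0,0],[0,0,1],[0,0,3],[0,0,6],[0,0,10],[0,0,14],[-1,-3,16],[-2,-7,17],[-4,-11,17],[-6,-15,17],[-8,-19,17],[-10,-23,17],[-10,-23,17],[-10,-23,17]], angular=[[0,0,0],[0,0,0],[0,0,0],[0,0,0],[0,0,0],[0,0,0],[0,0,0],[0,0,0],[0,0,0],[0,0,0],[0,0,0],[0,0,0],[0,0,0],[0,0,0],[0,0,0],[0,0,0],[0,0,0],[0,0,0]], fingers=[0.5,0.5,0.5,0.5,0.5,0.5,0.5,0.5,0.5,0.5,0.5,0.5,0.5,0.5,0.5,0.5,0.5,0.5])

```text
t: 9.85
ee_pos: [0.4384, -0.4135, 0.2468]
eef_rot: [[0.999, -0.0, 0.049], [-0.049, -0.001, 0.999], [-0.0, -1.0, -0.001]]
wrist_force: [-0.2, 0.2, 0.6]
grip_width: 0.0428
```

Run:
```python
from cell import *; from h import *
np.set_printoptions(precision=4,suppress=True)
s=sense();print(s["t"],s["ee_pos"],s["wrist_force"])
S,T=capture("scene"),capture("top"); cs,ct=camera_model("scene"),camera_model("top")
yaw=np.radians(-2.5);ex=-np.array([np.cos(yaw),np.sin(yaw)])
try: print(dial(T,ct,np.array([.5395,-.1814]),ex))
except Exception as e: print(e)
for n,i,c in(("s",S,cs),("t",T,ct)):
    for col in"yr":
        for k,a,p in blobs(i,col): print(n,col,a,p,plane(c,p,.099),plane(c,p,.043),cv2.minAreaRect(k)[1:])
f=lambda I,y,x,h,w:cv2.resize(cv2.cvtColor(I,cv2.COLOR_RGB2BGR)[y:y+h,x:x+w],(400,400))
cv2.imwrite("pics/f.png",np.hstack([f(S,130,150,200,200),f(T,110,320,150,150)]))
```

```text
9.85 [ 0.4384 -0.4135  0.2468] [-0.243   0.2348  0.6307]
(array([ 0.5397, -0.1815]), np.float64(0.06787192738231944), 12, array([ 0.4729, -0.1784]), np.float64(0.0025925144331076467), np.float64(-0.0021799251962300635))
s y 23.0 [ 83.7237 258.2514] [ 0.7886 -0.4049  0.099 ] [ 0.7835 -0.4516  0.043 ] ((1.5609183311462402, 36.12409210205078), 41.987213134765625)
s y 67.5 [180.  208.5] [ 0.618  -0.3097  0.099 ] [ 0.5981 -0.348   0.043 ] ((9.0, 10.0), 90.0)
s y 224.5 [254.96 211.22] [ 0.5556 -0.1665  0.099 ] [ 0.5302 -0.1924  0.043 ] ((11.0, 26.000001907348633), 36.869895935058594)
s y 265.0 [283. 158.] [ 0.4069 -0.184   0.099 ] [ 0.3686 -0.2114  0.043 ] ((18.0, 18.0), 90.0)
t y 315.0 [384.2501 232.25  ] [ 0.4152 -0.1794  0.099 ] [ 0.4134 -0.1867  0.043 ] ((20.50609588623047, 19.798988342285156), 45.0)
t y 170.0 [384.4961 175.5623] [ 0.537  -0.1775  0.099 ] [ 0.5425 -0.1847  0.043 ] ((8.046798706054688, 25.138452529907227), 3.5763344764709473)
t y 60.5 [445.7501 140.25  ] [ 0.6168 -0.308   0.099 ] [ 0.627  -0.3229  0.043 ] ((8.485280990600586, 9.192388534545898), 45.0)
t y 29.5 [505.4829  79.5317] [ 0.7526 -0.4353  0.099 ] [ 0.7708 -0.4577  0.043 ] ((1.9667187929153442, 31.016122817993164), 1.847610354423523)
t y 28.5 [498.5166  79.5178] [ 0.7523 -0.4203  0.099 ] [ 0.7705 -0.4418  0.043 ] ((1.9643498659133911, 31.050512313842773), 1.9749339818954468)
t r 85.0 [201. 223.] [0.4244 0.2151 0.099 ] [0.4233 0.2311 0.043 ] ((10.0, 10.0), 90.0)
t r 81.0 [381. 206.] [ 0.4712 -0.1713  0.099 ] [ 0.4728 -0.1782  0.043 ] ((10.0, 10.0), 90.0)
```

View pics/f.png

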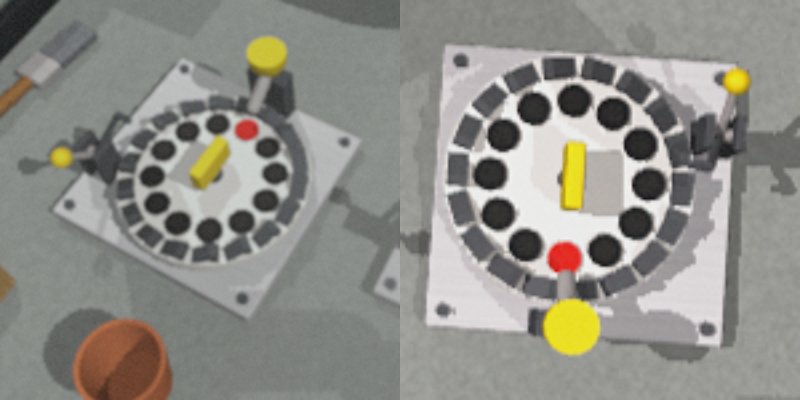

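The red cup (right panel, 565,257) is directly under the spout and the pawl ball (736,80) is thrown over. The measured dial error is about 0.003 rad. The gripper is clear of everything, so I'm handing in.

```bash
python3 -c "
from cell import *
print(close_job())"
```

```text
the job is handed in; nothing more can be done
None
```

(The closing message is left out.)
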